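Tap a taper-shank arbor home in its sleeve

TASK

Fit the dark stub arbor in the bright taper sleeve of the blue bench holder, ready to carry meter bodies: lift it out of the wooden rack, lower it shank first into the sleeve by feel, neither dropping nor forcing it, and let go, so that it stands there loosely by itself. Then take the brass bar with the white nylon ends and drive the arbor in with separate light, brisk taps on its top, lifting the bar off between them, until the taper has locked fast and further taps hardly sink it; never strike it hard. Stand the bar upright on the bench again, let go of it and leave the other things where they are.

Things in the scene. Friction and masses are not known exactly. Their poses are not given: they have to be found in the camera images.
- arbor_seat (a point): the arbor (dark steel head on a bright tapered shank, about 0.44 kg, 112 mm long), upright; this point is on its axis at the underside of the collar, about half-way up. Collar 42 mm across, 8 mm thick; above it a barrel 32 mm across, 42 mm high, with a black rubber ring (grasp the barrel); below it the shank, 62 mm long, tapering from 29 to 23 mm across. z is its axis
- arbor_top (a point): centre of the arbor's flat top, 50 mm above the underside of its collar: the bar strikes here
- arbor: the same arbor; its origin is also the centre of the collar's underside, z up its axis, yaw without meaning. FIT: only the taper holds it, no stop; by wear of the bore the depth differs: let go it stands 6 to 18 mm proud of the sleeve, locked 2 to 5 mm lower. A steady push under 20 N does not lock it. Bar blows at 25 to 35 mm/s, stopped at 5 to 10 N, sink it 1 mm, then 0.3 mm or less: locked. 50 mm/s is too hard
- socket_mouth (a point): centre of the mouth of the bright steel taper sleeve, level with its flat top face (44 mm across); the bore is about 28 mm wide here and narrows by 1 mm in every 10 mm downwards. It stands fixed and upright in a blue holder screwed to the bench (94 mm square plate, boss 43 mm high); its height differs by some mm each time
- bar_mid (a point): middle of the tapping bar: an upright brass round, 28 mm across, 120 mm long, 0.44 kg, with a white nylon face 16 mm long at each end; stands on the bench. Grasp it near the top to strike with its foot
- bar_foot (a point): centre of the bar's lower end face, 60 mm below its middle
- bar: the same bar; its origin is the centre of its lower end face, z along it
- rack: fixed wooden block, 66 x 160 x 64 mm high, origin under its centre; three upright holes, 32 mm wide, in a row along its y axis at -45, 0 and +45 mm. The arbor stands in one end hole (collar on the block's top, 1 to 1.5 mm side play), a dead centre in the other
- centre: bystander: bright lathe centre with a 60 degree point in the rack's other end hole, collar 42 mm across, point 38 mm above the rack; origin under its collar
- paste: bystander: white and red paste can, 67 mm across, 72 mm high, origin under it
- register: bystander: white meter register, 67 mm across, 48 mm high, origin under it
- meter_near: bystander: water meter with a light blue lid, 108 x 188 x 110 mm, origin under it
Things that resemble listed ones, but are neither listed nor needed, are in the scene too. What is shaped like the arbor but turquoise is not meant. There is more than one size of the bar; the job needs the smaller.

How it is judged:
By the outcome, as a careful person would: the job done as asked, in the order asked, and still so for the second after the job is handed in, with the robot touching nothing.
It also fails if it takes over 69 s, if anything falls off the work surface, if the arm or the gripper's body presses on something with over 40 N, if the wrist force passes 120 N, or if a joint passes its speed limit or range.

ROBOT

A 6-joint arm with a two-finger parallel gripper is mounted at the origin on the work surface; the furniture and walls round the work are solid. World frame = base frame: x ahead of the robot, y to its left, z up, the work surface at z = 0. Lengths are in mm, angles in rad, forces in N, time in s.
With the tool pointing down it reaches from about 350 to 850 mm from the base axis. Payload 8.1 kg.
Tool frame: the origin (TCP) lies midway between the tips of the shut fingers; the grasp point (between the pads) lies 19 mm behind it (bot.grip_point_offset is the distance from the TCP to the grasp point, in mm); z points along the fingers, y is the line along which they close (so a half turn about z gives the same grasp; the last joint's range is limited). The gripper opens to 85 mm and grips with 20 to 120 N. Pads are 22 mm wide; open, the fingers measure 114 mm over their backs; the gripper's body (76 mm by 85 mm) begins 54 mm behind the grasp point. The pads swing forward as they close: fully open they stand 13 mm farther back than shut.
Start: joints at [-1.29, 0.13, 1.488, -0, 1.523, -0.085], TCP at [214.638, -560.3, 231.292] pointing down, gripper open.
Joint ranges: [-2.96, 2.96], [-0.89, 2.26], [0.02, 2.5], [-1.34, 4.48], [0, 2.73], [-2.66, 2.66]. Speed limits (rad/s): [2.39, 2.39, 2.79, 3.14, 3.14, 3.14].

INTERFACE

Orientations are given as a unit quaternion [w, x, y, z].
In Python, from workcell import bot, move_gripper, kinematics, telemetry, optics, job gives the robot as it stands. Calls block until the motion is done:
- bot.goto(position, orientation): joint-space move of the TCP to a pose.
- bot.movel(position, orientation=None, velocity=150): straight line of the TCP; orientation=None keeps the orientation; velocity is the mean speed in mm/s.
- bot.set_joints(angles): joint-space move.
- move_gripper(opening): finger opening in mm; the grip force is fixed at half the most; returns when the fingers have stopped.
- bot.pause(seconds).
- kinematics.ik(position, orientation): joint angles nearest the present ones, or None.
- telemetry.observe(): the state.
- optics.snapshot(name): name is "scene" or "top" or "wrist"; returns the picture (480x640x3 uint8, red, green, blue); there is no depth.
- optics.camera_params(name): a dict with "fx", "fy", "cx", "cy" (pixels), "dist" ([k1, k2, p1, p2, k3] as OpenCV has them; the pictures are not rectified), "rvec" (rotation vector, rad) and "tvec" (3), from world to camera coordinates, as OpenCV has them; the wrist camera has in their place "tool_from_camera" (4x4, takes a point from camera to tool coordinates, whose origin is the TCP and whose axes are the flange's). Camera axes: x right, y down, z forward; pixel columns grow to the right and rows downward; lengths in mm; the calibration is good to about 2 mm. A picture is of the moment at which its call begins: read the wrist's pose just before it. camera_params takes no time and is no camera call.
A pose or a line that the arm cannot do raises bot.Unreachable and nothing moves.
- job.sign_off(): hands the job in; it is judged then, once.
The state is a dict: "t": time; "q": joint angles; "qvel": joint speeds; "effort": joint torques, N m; "tcp_pos": TCP position; "orientation": TCP orientation; "contact_force": force on the tool from outside, world axes, zero at the start; "moment": the same for the moment, N m; "grip_width": finger opening in mm; "finger_force": force on a finger pad.
Only numpy, scipy, OpenCV 4.12 (cv2) and the standard library are available. Lean on these libraries where they do the work, as an engineer would, in place of code of your own. Each camera call takes 0.05 s, during which the arm holds its last target. There are 200 camera calls.

## Working session

There is one attempt and no reset: what is moved stays moved. The work goes in short steps, each a Python script; the robot and the scene stay as the last script left them, time stands still between calls to the robot, and variables do not carry over. Pictures are saved under pics/ and viewed, at most 10 in all, crops included, and the job is handed in when it is done.

```bash
ls; mkdir -p pics; python3 - <<'E'
from workcell import bot, move_gripper, kinematics, telemetry, optics, job
import cv2
for n in("scene","top"):
    cv2.imwrite(f"pics/{n}0.png",optics.snapshot(n)[:,:,::-1]); print(optics.camera_params(n))
print(optics.camera_params("wrist"));print(telemetry.observe(),bot.grip_point_offset)
E
```

```text
pics
{'fx': 517.0195350488196, 'fy': 517.0195350488196, 'cx': 324.0887087210065, 'cy': 237.28638484163247, 'dist': array([0.02887981, 0.        , 0.        , 0.        , 0.        ]), 'rvec': array([ 0.24998556,  2.85523977, -1.17051051]), 'tvec': array([ 398.68609164,  -52.67706187, 1351.4717101 ])}
{'fx': 453.70985604385805, 'fy': 453.70985604385805, 'cx': 317.2567104873716, 'cy': 238.48097242603586, 'dist': array([-0.08098323,  0.        ,  0.        ,  0.        ,  0.        ]), 'rvec': array([ 2.13806263, -2.17117866,  0.12816056]), 'tvec': array([ 113.45149024,  454.99004181, 1187.06968779])}
{'fx': 369.00020472856806, 'fy': 369.00020472856806, 'cx': 320.13150150459745, 'cy': 243.80548830213806, 'dist': array([0.00131964, 0.        , 0.        , 0.        , 0.        ]), 'tool_from_camera': array([[-1.16860871e-03, -9.63746169e-01, -2.66818209e-01,
         6.93317864e+01],
       [ 9.99999309e-01, -1.16092458e-03, -1.86536328e-04,
        -5.31805536e-01],
       [-1.29982144e-04, -2.66818242e-01,  9.63746859e-01,
        -1.42752202e+02],
       [ 0.00000000e+00,  0.00000000e+00,  0.00000000e+00,
         1.00000000e+00]])}
{'t': 0.1, 'q': array([-1.29037250e+00,  1.31086131e-01,  1.48914728e+00,  1.78659891e-05,
        1.52301384e+00, -8.54073496e-02]), 'qvel': array([ 0.0005576 , -0.00053225, -0.00331289,  0.0007577 , -0.00131373,
       -0.00130136]), 'effort': array([ 1.85340992e-03, -5.70947957e+01, -5.01945519e+01, -5.69236477e-05,
        8.12842132e-03,  6.90202523e-05]), 'tcp_pos': array([ 214.52278973, -559.81713117,  230.36173244]), 'orientation': array([-8.24234591e-04,  9.83317278e-01,  1.81896803e-01, -7.16603227e-05]), 'contact_force': array([ 0.63969468,  0.6962177 , -0.3563428 ]), 'moment': array([ 0.026824  ,  0.00852992, -0.01285471]), 'finger_force': 0.0, 'grip_width': 85.67092687510942} 18.700000000000003
```

View pics/scene0.png

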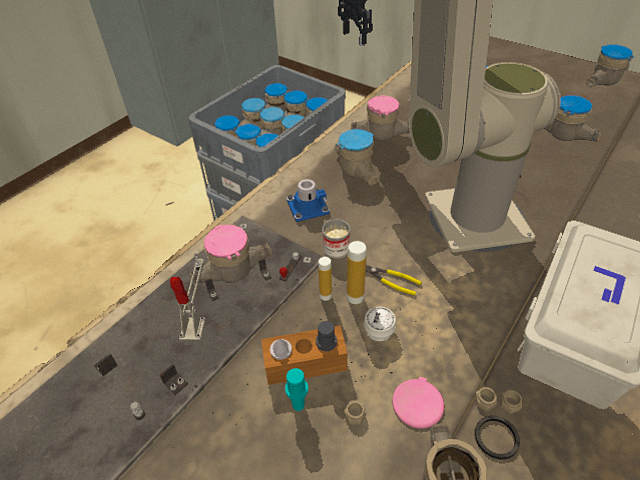

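View pics/top0.png

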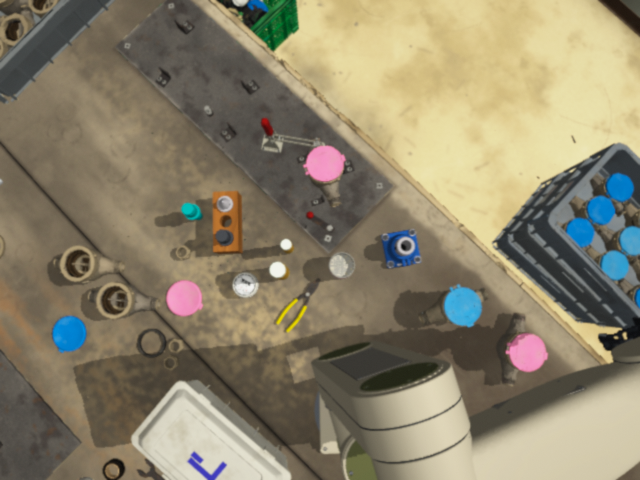

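The scene view shows the arbor at about (326,325), the small bar's top at (325,262) and the sleeve at (307,185). In the top view they are at (223,237), (286,245) and (404,246).

```bash
cat > h.py <<'E'
from workcell import bot, move_gripper, kinematics, telemetry, optics, job
import cv2, numpy as np
from scipy.spatial.transform import Rotation as R
def K(p): return np.array([[p['fx'],0,p['cx']],[0,p['fy'],p['cy']],[0,0,1]])
def pose(name,st=None):
    p=optics.camera_params(name)
    if name=="wrist":
        st=st or telemetry.observe(); w,x,y,z=st['orientation']
        T=np.eye(4);T[:3,:3]=R.from_quat([x,y,z,w]).as_matrix();T[:3,3]=st['tcp_pos']
        T=T@p['tool_from_camera']; return p,T[:3,:3],T[:3,3]
    Rm=cv2.Rodrigues(p['rvec'])[0]; return p,Rm.T,-Rm.T@p['tvec']
def ray(name,px,st=None):
    p,Rm,o=pose(name,st)
    u=cv2.undistortPoints(np.array([[px]],float),K(p),p['dist'])[0,0]
    d=Rm@np.array([u[0],u[1],1]); return o,d/np.linalg.norm(d)
def atz(name,px,z,st=None):
    o,d=ray(name,px,st); return o+d*(z-o[2])/d[2]
def tri(rays):
    A=sum(np.eye(3)-np.outer(d,d) for o,d in rays); b=sum((np.eye(3)-np.outer(d,d))@o for o,d in rays)
    return np.linalg.solve(A,b)
def proj(name,P,st=None):
    p,Rm,o=pose(name,st)
    return cv2.projectPoints(np.array([P],float).reshape(-1,3),cv2.Rodrigues(Rm.T)[0],-Rm.T@o,K(p),p['dist'])[0].reshape(-1,2)
def down(yaw): # tool y axis (closing line) at world angle yaw+... tool x at angle yaw
    x,y,z,w=(R.from_euler('z',yaw)*R.from_euler('x',np.pi)).as_quat(); return np.array([w,x,y,z])
def snap(name,fn):
    st=telemetry.observe(); im=optics.snapshot(name); cv2.imwrite('pics/'+fn,im[:,:,::-1])
    return st,im
def F(): return telemetry.observe()['contact_force']
E
python3 - <<'E'
from h import *
for n,s,t,z in [("arbor",(326,325),(223,237),114),("bar",(325,261),(286,244.5),120),("sock",(307,185),(404.5,246),60),("bigbar",(357,246),(278,270),160),("centreTip",(281,348),(225,204),90),("paste",(336,229),(341,266),72),("reg",(380,318),(245,285),48)]:
    print(n,tri([ray("scene",s),ray("top",t)]).round(),atz("scene",s,z).round(),atz("top",t,z).round())
for px in [(214,193),(240,192),(242,252),(214,253)]: print("rack",atz("top",px,64).round())
print(kinematics.ik([500,0,250],down(0)))
E
```

```text
arbor [455. 342. 113.] [456. 342. 114.] [453. 342. 114.]
bar [431. 184. 118.] [431. 186. 120.] [431. 184. 120.]
sock [ 428. -117.   80.] [ 425. -141.   60.] [ 429. -121.   60.]
bigbar [366. 199. 168.] [365. 192. 160.] [366. 200. 160.]
centreTip [547. 347.  69.] [546. 361.  90.] [542. 343.  90.]
paste [381.  46.  70.] [382.  47.  72.] [379.  46.  72.]
reg [335. 297.  45.] [336. 299.  48.] [335. 297.  48.]
rack [578. 378.  64.]
rack [579. 309.  64.]
rack [420. 302.  64.]
rack [418. 376.  64.]
[-1.02579807e-01 -1.50249450e-01  1.73305560e+00 -4.44089210e-16
  1.55878650e+00  1.46821652e+00]
```

```bash
python3 - <<'E'
from h import *
import pickle
q=down(0); sts=[];ims=[]
for i,(x,y,z) in enumerate([(428,-119,250),(453,342,250)]):
    bot.goto([x,y,z],q); st,im=snap("wrist",f"w{i}.png"); sts.append(st); ims.append(im)
    print(st['t'],st['tcp_pos'].round(1))
pickle.dump(sts,open('sts.pkl','wb'))
cv2.imwrite('pics/w01.png',np.hstack([im[60:460,120:520,::-1] for im in ims]))
E
```

```text
1.8833 [ 428.  -119.6  250. ]
3.625 [453.6 341.  250.1]
```

View pics/w01.png

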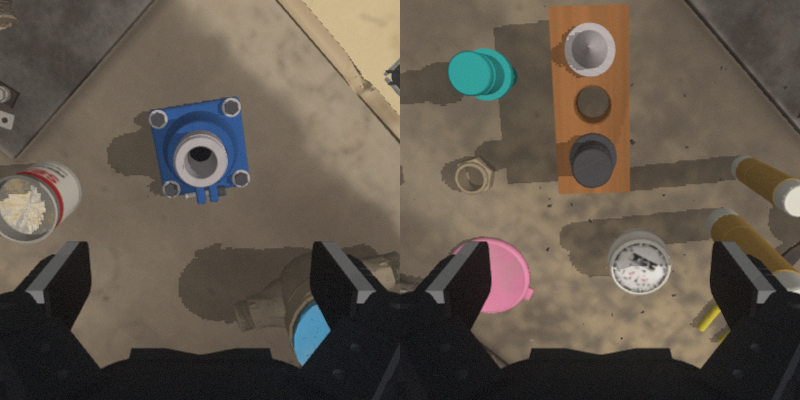

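In the left crop the sleeve rim is centred near (201,161), or full-frame (321,221). In the right crop the dark arbor top is near (594,168), or full-frame (314,228). I'll refine both by segmentation.

```bash
python3 - <<'E'
from h import *
import pickle
sts=pickle.load(open('sts.pkl','rb'))
vis=[]
im=cv2.imread('pics/w0.png'); hsv=cv2.cvtColor(im,cv2.COLOR_BGR2HSV)
m=((hsv[...,1]<45)&(hsv[...,2]>120)).astype(np.uint8); mm=np.zeros_like(m); mm[180:265,280:365]=m[180:265,280:365]
n,l,s,c=cv2.connectedComponentsWithStats(mm); k=1+np.argmax(s[1:,4]); cs=cv2.findContours((l==k).astype(np.uint8),0,1)[0][0]
print("sock",s[k],cv2.fitEllipse(cv2.convexHull(cs)))
a=im[170:280,265:385].copy(); 
im=cv2.imread('pics/w1.png'); print(cv2.cvtColor(im,cv2.COLOR_BGR2GRAY)[200:262:4,313])
b=im[170:280,255:375].copy()
cv2.imwrite('pics/z.png',cv2.resize(np.hstack([a,b]),None,fx=3.3,fy=3.3,interpolation=cv2.INTER_CUBIC))
t=cv2.imread('pics/top0.png')[225:265,385:425]; s_=cv2.imread('pics/scene0.png')[170:210,287:327]
cv2.imwrite('pics/z2.png',cv2.resize(np.hstack([t,s_]),None,fx=9,fy=9,interpolation=cv2.INTER_CUBIC))
E
```

```text
sock [ 295  194   53   53 1371] ((321.1031494140625, 220.12701416015625), (51.5048828125, 53.5809326171875), 31.620033264160156)
[ 58  45  59  75  72  74  75  71  72  71  72  75 100 113 101 105]
```

View pics/z.png

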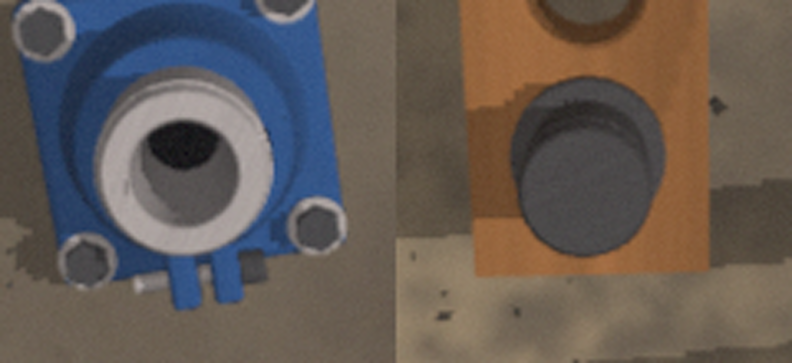

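View pics/z2.png

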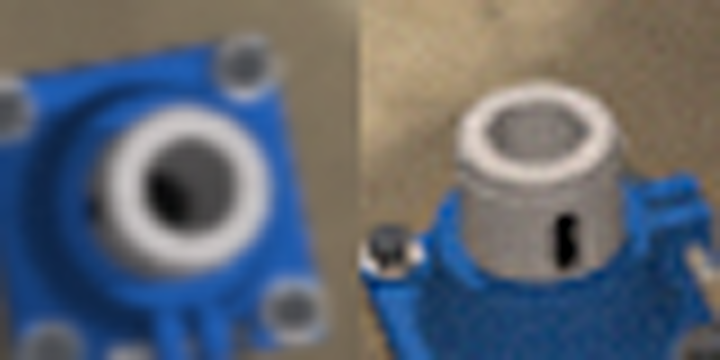

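The zooms put the sleeve mouth at wrist (321.1,221.7), top (405.9,245.9) and scene (306.8,184.9). The arbor top is at wrist (312.6,227).

```bash
python3 - <<'E'
from h import *
import pickle
sts=pickle.load(open('sts.pkl','rb'))
r=[ray("wrist",(321.1,221.7),sts[0]),ray("top",(405.9,245.9)),ray("scene",(306.8,184.9))]
print("sock",tri(r).round(1),tri(r[:2]).round(1),tri(r[::2]).round(1),tri(r[1:]).round(1))
a=atz("wrist",(312.6,227),114,sts[1]); print("arbor",a.round(1))
q=down(0)
bot.goto([a[0],a[1],140],q); bot.movel([a[0],a[1],79],velocity=80)
f0=F(); move_gripper(29); st=telemetry.observe(); print(f0,st['contact_force'],st['grip_width'],st['finger_force'],st['tcp_pos'],st['t'])
E
```

```text
sock [ 428.4 -120.3   77.6] [ 428.6 -120.5   75.7] [ 428.9 -119.4   78.3] [ 427.8 -121.4   76.9]
arbor [459. 348. 114.]
[-0.35165303 -0.3021348  -0.41323707] [-0.06083537 -1.76444752  4.32226017] 30.51566652218984 59.23713147640228 [459.2218721  348.08089353  79.48713935] 5.6583
```

```bash
python3 - <<'E'
from h import *
bot.movel([459.2,348.1,85],velocity=40); print(F().round(2))
bot.movel([459.2,348.1,165],velocity=120); st=telemetry.observe(); print(st['contact_force'].round(2),st['moment'].round(3),st['grip_width'],st['t'])
bot.goto([428.6,-120.2,190],down(0))
st,im=snap("wrist","w2.png"); print(st['t'],st['tcp_pos'],st['contact_force'],st['moment'],st['grip_width'])
snap("scene","s2.png")
E
python3 - <<'E'
import cv2,numpy as np
a=cv2.imread('pics/w2.png')[120:480,120:520];b=cv2.imread('pics/s2.png')[80:220,230:385]
cv2.imwrite('pics/c2.png',np.hstack([a,cv2.resize(b,(399,360))]))
E
```

```text
[ 0.17 -0.55 -3.72]
[-0.12  0.06 -4.18] [0.008 0.002 0.036] 30.945995126716063 6.775
8.4917 [ 428.8936095  -119.53095068  189.93971217] [-0.04879279  1.00512458 -3.82472577] [-0.00584552 -0.00350423  0.03265756] 30.374641350082257
```

View pics/c2.png

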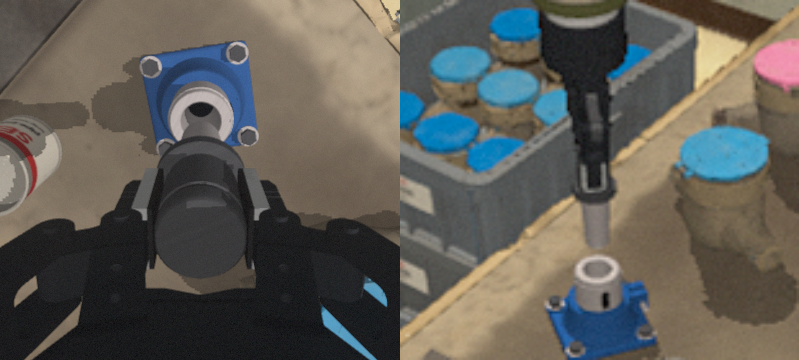

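The arbor hangs straight between the pads above the sleeve; its top is at about full-frame (321,357). The weight reads 4 N. Next I lower it with force feedback.

```bash
python3 - <<'E'
from h import *
st=telemetry.observe()
print("top est",atz("wrist",(321,357),224.5,st).round(1), st['tcp_pos'].round(1))
q=down(0); xy=np.array([428.6,-120.2])
bot.movel([*xy,160],velocity=80)   # tip ~82
bot.pause(.2); f0=F(); print("f0",f0.round(2))
z=160
while z>95:
    z-=2; bot.movel([*xy,z],velocity=25)
    st=telemetry.observe(); d=st['contact_force']-f0
    if abs(d).max()>1: print(z,st['tcp_pos'].round(2),d.round(2),st['moment'].round(2),round(st['t'],2))
    if d[2]>4 or np.hypot(*d[:2])>4: break
E
```

```text
top est [ 429.  -118.5  224.5] [ 428.9 -119.4  189.9]
f0 [-0.05 -0.29 -2.81]
138 [ 428.73 -120.12  137.93] [ 1.75  2.18 -1.7 ] [ 0.19 -0.41  0.06] 12.07
136 [ 428.67 -120.11  135.88] [ 2.86  2.16 -0.91] [ 0.25 -0.49 -0.04] 12.32
134 [ 428.69 -120.11  133.89] [ 2.94  1.49 -1.66] [ 0.33 -0.69 -0.03] 12.57
132 [ 428.66 -120.11  131.86] [ 3.54  2.08 -1.79] [ 0.45 -0.76 -0.02] 12.82
```

```bash
cat > low.py <<'E'
from h import *
xy=np.array([428.6,-120.2]); f0=np.array([0,0,-3.9]); z=132.; t0=telemetry.observe()['t']
n=0
while z>80:
    d=np.mean([F() for _ in range(3)],0)-f0; h=np.hypot(*d[:2])
    n+=1
    if n%2==1: print(round(z,1),xy.round(2),d.round(2),telemetry.observe()['moment'].round(2))
    if d[2]>7: break
    if h>1.2: xy=xy+0.12*d[:2]
    if h<4: z-=1.5 if z>112 else .8
    bot.movel([*xy,z],velocity=25)
    if telemetry.observe()['t']-t0>11: break
st=telemetry.observe(); print(z,xy,st['tcp_pos'].round(2),st['contact_force'].round(2),st['moment'].round(2),st['t'],st['grip_width'])
E
python3 low.py
```

```text
132.0 [ 428.6 -120.2] [ 3.49  1.78 -0.69] [ 0.45 -0.76 -0.02]
129.0 [ 429.31 -119.92] [ 1.8   0.9  -0.15] [ 0.2  -0.49 -0.  ]
126.0 [ 429.67 -119.71] [1.08 0.22 0.95] [ 0.02 -0.2  -0.05]
123.0 [ 429.67 -119.71] [ 0.97  0.07 -0.47] [ 0.13 -0.23 -0.  ]
120.0 [ 429.67 -119.71] [ 0.9   0.89 -0.2 ] [ 0.17 -0.34 -0.04]
117.0 [ 429.96 -119.62] [1.11 1.27 0.56] [ 0.08 -0.27 -0.  ]
114.0 [ 430.09 -119.47] [1.02 0.72 0.26] [-0.01 -0.19  0.01]
111.0 [ 430.36 -119.28] [ 2.16 -0.89  0.02] [-0.07 -0.24 -0.01]
109.4 [ 430.62 -119.39] [-0.21 -0.23  0.36] [-0.01 -0.05  0.  ]
107.8 [ 430.62 -119.39] [ 0.7  -0.03 -0.85] [-0.06 -0.04 -0.01]
106.2 [ 430.62 -119.39] [-1.54  0.94  3.35] [ 0.1   0.24 -0.05]
104.6 [ 430.43 -119.28] [-1.85  1.02  9.16] [0.13 0.44 0.03]
104.60000000000002 [ 430.43198304 -119.27902342] [ 430.75 -119.46  105.11] [-1.85  1.02  5.26] [0.13 0.44 0.03] 18.3167 30.54776061977843
```

```bash
python3 - <<'E'
from h import *
st=telemetry.observe(); p=st['tcp_pos']
bot.movel([p[0],p[1],p[2]+.2],velocity=20)
move_gripper(70); print(F(),telemetry.observe()['t'])
bot.movel([p[0],p[1],250],velocity=150)
st,im=snap("wrist","w3.png"); import pickle; 
bot.goto([431,185,250],down(-.23)); st2,im2=snap("wrist","w4.png")
pickle.dump([st,st2],open('sts2.pkl','wb')); print(st2['t'])
cv2.imwrite('pics/c3.png',np.hstack([i[60:460,120:520,::-1] for i in (im,im2)]))
E
```

```text
[-0.13136299  0.18408355  0.00308399] 19.0333
21.3667
```

View pics/c3.png

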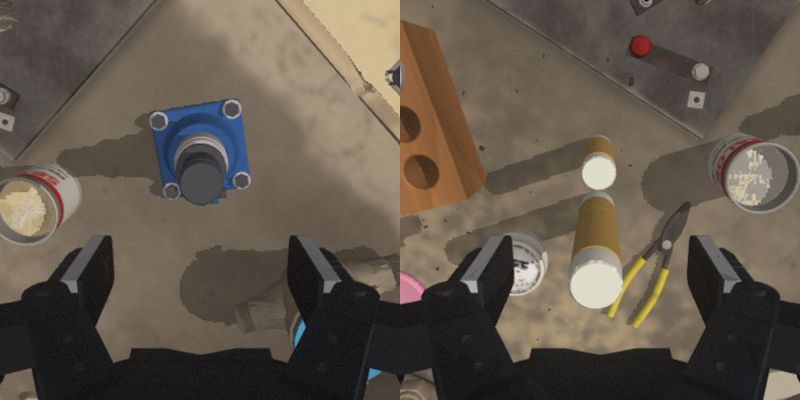

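The arbor stands by itself in the sleeve, with its top at full-frame (323,238). The small bar's top is at (319,233) and the large bar's at (316,344).

```bash
python3 - <<'E'
from h import *
import pickle
s=pickle.load(open('sts2.pkl','rb'))
print("arbor top",atz("wrist",(323,238),139.6,s[0]).round(1))
b=atz("wrist",(319,233),120,s[1]); B=atz("wrist",(316,344),165,s[1]); print("bar",b.round(1),"big",B.round(1),np.linalg.norm((b-B)[:2]))
q=down(-.23)
bot.goto([b[0],b[1],165],q); bot.movel([b[0],b[1],84],velocity=90)
f0=F(); move_gripper(25); st=telemetry.observe(); print(f0,st['contact_force'],st['grip_width'],st['finger_force'],st['tcp_pos'],st['t'])
E
```

```text
arbor top [ 433.3 -119.7  139.6]
bar [433.4 186.1 120. ] big [367.7 203.7 165. ] 67.99015821288206
[ 0.99476231 -0.42029827 -0.71149414] [-0.27382505 -0.56153867  5.27851961] 26.752343451704906 58.82312715053558 [433.81844299 186.14386112  84.58013436] 23.3667
```

```bash
python3 - <<'E'
from h import *
X,Y=431.3,-119.6
bot.movel([X,Y,227],velocity=60); f0=np.mean([F() for _ in range(3)],0); print(f0.round(2))
z=227.
while z>218:
    z-=.5; bot.movel([X,Y,z],velocity=15); s=telemetry.observe(); d=s['contact_force']-f0
    if d[2]>1.5: break
print("touch",z,s['tcp_pos'].round(2),d.round(2))
bot.movel([X,Y,z+3],velocity=60)
for i in range(2):
    bot.movel([X,Y,z-.5],velocity=20); s=telemetry.observe(); d=s['contact_force']-f0
    print(i,z-.5,s['tcp_pos'].round(2),d.round(2),s['moment'].round(2))
    bot.movel([X,Y,z+2.5],velocity=60)
s=telemetry.observe();print(s['tcp_pos'],(s['contact_force']-f0).round(2),s['t'])
E
```

```text
[ 0.26 -0.53 -3.98]
touch 224.0 [ 431.53 -119.69  224.47] [-0.57  1.24  4.23]
0 223.5 [ 431.41 -119.65  223.6 ] [0.01 0.44 2.95] [ 0.03 -0.01 -0.01]
1 223.5 [ 431.14 -119.52  223.17] [0.49 0.92 0.15] [-0.01 -0.03  0.05]
[ 431.40862345 -119.63787195  226.74712205] [-0.49  0.54 -0.06] 29.5667
```

```bash
cat > tap.py <<'E'
from h import *
import sys
X,Y=431.3,-119.6; f0=np.array([0,0,-4.0]); z=float(sys.argv[1]); n=int(sys.argv[2]); v=float(sys.argv[3])
same=0
for i in range(n):
    bot.movel([X,Y,z+3],velocity=60)
    bot.movel([X,Y,z],velocity=v)
    S=[telemetry.observe() for _ in range(3)]; f=np.mean([s['contact_force'][2] for s in S])+4; tz=np.mean([s['tcp_pos'][2] for s in S])
    print(i,round(z,2),"tcp",round(tz,2),"f",round(f,2),np.round(S[0]['moment'],2))
    same=same+1 if f>=5.5 else 0
    if same==3: break
    z-= .6 if f<3 else .3 if f<5.5 else 0
bot.movel([X,Y,z+3.5],velocity=60); print(telemetry.observe()['t'])
E
python3 tap.py 222.9 6 20
```

```text
0 222.9 tcp 222.82 f -0.26 [-0.01 -0.07 -0.  ]
1 222.3 tcp 222.31 f 0.95 [-0.05 -0.11  0.01]
2 221.7 tcp 221.84 f 1.0 [-0.06 -0.06  0.03]
3 221.1 tcp 221.37 f 3.47 [ 0.09 -0.01  0.  ]
4 220.8 tcp 221.03 f 4.48 [0.13 0.06 0.02]
5 220.5 tcp 220.73 f 5.0 [0.07 0.05 0.01]
33.1167
```

```bash
python3 tap.py 220.2 6 20
```

```text
0 220.2 tcp 220.64 f 4.5 [-0.01 -0.03  0.03]
1 219.9 tcp 220.37 f 6.25 [0.12 0.22 0.02]
2 219.9 tcp 220.26 f 6.01 [ 0.06  0.14 -0.  ]
3 219.9 tcp 220.25 f 6.25 [ 0.07  0.04 -0.03]
35.5667
```

```bash
sed -i 's/same==3/same==4/' tap.py; python3 tap.py 219.6 3 21
```

```text
0 219.6 tcp 220.24 f 5.24 [ 0.02  0.02 -0.04]
1 219.3 tcp 220.03 f 7.95 [ 0.14  0.23 -0.02]
2 219.3 tcp 219.86 f 7.75 [0.14 0.25 0.09]
37.4417
```

```bash
python3 tap.py 219.2 4 21
```

```text
0 219.2 tcp 219.86 f 6.25 [ 0.04  0.06 -0.03]
1 219.2 tcp 219.87 f 7.82 [ 0.15  0.18 -0.04]
2 219.2 tcp 219.85 f 7.66 [ 0.18  0.28 -0.02]
3 219.2 tcp 219.82 f 7.88 [0.16 0.28 0.02]
39.8583
```

The taper is locked, since the last four taps sank it only about 0.04 mm in all. Now the bar goes back to its place.

```bash
python3 - <<'E'
from h import *
q=down(-.23); X,Y=433.8,186.1
bot.movel([431.3,-119.6,255],velocity=120)
bot.goto([X,Y,230],q); bot.movel([X,Y,89],velocity=90); bot.pause(.1); f0=F()
z=89.
while z>80:
    z-=.5; bot.movel([X,Y,z],velocity=15); d=F()-f0
    if d[2]>2: break
print(z,telemetry.observe()['tcp_pos'],d.round(2),telemetry.observe()['t'])
move_gripper(60); bot.movel([X,Y,190],velocity=100); st,w=snap("wrist","w5.png")
bot.goto([470,60,330],q); _,s=snap("scene","s5.png"); print(telemetry.observe()['t'])
cv2.imwrite('pics/c5.png',np.hstack([w[60:460,120:520,::-1],cv2.resize(s[150:380,210:440,::-1],(400,400))]))
E
```

```text
84.0 [434.20449606 186.16086901  84.6225103 ] [-1.81 -1.7   7.29] 45.7667
48.2833
```

View pics/c5.png

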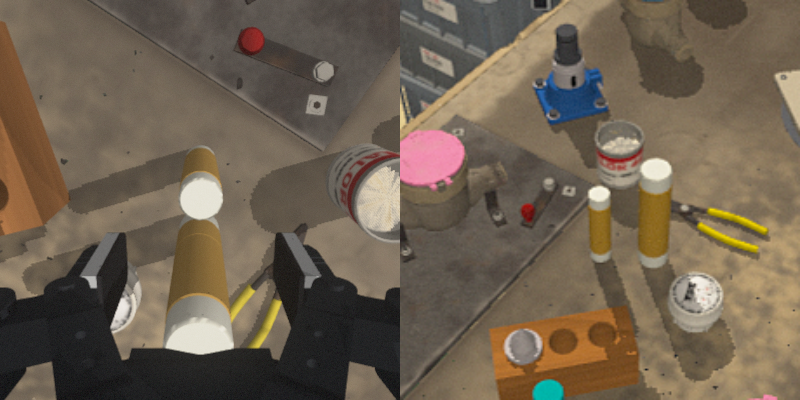

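The bar stands upright in its old place at crop (600,225). The arbor is seated upright in the sleeve at crop (567,55), and the other things are undisturbed.

```bash
python3 -c "
from workcell import job; print(job.sign_off())"
```

```text
the job is handed in; nothing more can be done
None
```

The arbor is locked in the sleeve, the last four taps sinking it only about 0.04 mm in all; the bar stands upright on the bench, released, and I handed the job in at about 48 s.

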